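Hasp the keepsake box and clamp its loose end board

TASK

The light end board of the wooden keepsake box on the vanity has been re-glued but still stands a few millimetres proud. First swing the brass hasp down over its stud so that the lid is held shut, then pump the trigger of the one-hand bar clamp lying around the box (squeeze it against the handle, let it out, squeeze again; do not push the far jaw by hand) until the far jaw's soft pad meets the end board and presses it home against the box. Finish while holding the trigger squeezed, keeping a gentle clamping pressure on the box without crushing it, and leave the other things on the vanity where they stand.

Things in the scene. Friction and masses are not known exactly. Their poses are not given: they have to be found in the camera images.
- clamp: One-hand bar clamp, loose, 1 kg, lying on its side, 42 mm high. Origin: underside, on the bar's line, centre of the black head (50 mm along x, 72 mm along y). +y: along the 19 mm wide steel bar from head to far jaw; +x: side of the jaws and box; -x: side of handle and trigger. The near jaw is part of the head. The bar sticks out behind the head to y = -114 mm, farther as it is drawn in.
- near_pad: Orange pad (40 mm along x, 34 mm high) fixed on the near jaw of the clamp's head; origin: below the middle of its face, at x = 58, y = 42 mm of the clamp, facing clamp +y towards the box.
- handle_grip (a point): Middle of the clamp's fixed black handle, at x = -70, y = -24, z = 20 mm of the clamp: a straight grip from x = -24 to -112 mm, y = -33 to -15 mm, z = 2 to 38 mm.
- trigger_grip (a point): Middle of the finger part of the orange trigger, rides with it: at x = -70, y = 23, z = 20 mm of the clamp when released. Trigger 12 mm thick along y, x = -20 to -96 mm, z = 5 to 35 mm, parallel to the handle when released; upright pivot at x = +20, y = 0. Over the backs of handle and trigger at x = -70: 62 mm released, about 38 mm fully squeezed.
- trigger (a joint): Trigger angle: 0 released, 0.267 rad fully squeezed (stop; 24 mm at the grip). A spring of 1.5 to 3 N at the grip returns it. Squeezing draws bar and far jaw along clamp -y, 33 mm per rad after a few mm of lost motion in the ratchet, 3 to 9 mm a full squeeze; the jaw stays on the return. 1 N at the grip beyond the spring gives about 2.7 N at the jaw, less 4 N for the brake.
- far_jaw: Far jaw with the bar: black arm 38 mm high, 22 mm thick along y, x = -18 to +78 mm of the clamp, sliding along clamp y; not to be pushed by hand. Origin: on the bar's line at the underside, at the arm's inner face. A brake holds it with 4 N and the ratchet lets it slip back about 1 mm.
- pad_face (a point): Middle of the face of the far jaw's orange pad (40 mm along x, 34 mm high), 20 mm up, x = 58 mm of the clamp; faces clamp -y, 16 mm ahead of the far jaw's origin while the pad is free. At the start 14 to 32 mm from the end board.
- pad (a joint): How far the far jaw's soft pad is squeezed in: 0 free to 0.009 m, 4 N per mm, so it shows the clamping force. The thin box bears a little over 7 mm (30 N); 8 mm crushes it.
- box: Wooden keepsake box, loose, 0.7 to 1 kg, lid shut, standing between the jaws, square to the clamp within 0.02 rad, 2 to 6 mm off the near jaw. Origin: centre of the underside of the carcass, 84 mm (x) by 116 mm (y) by 56 mm high. Axes as the clamp's. The loose end board is on its +y end, the hasp on its +x side.
- panel (a joint): How far the loose light-wood end board (84 mm wide, 9 mm thick, 54 mm high) stands off the carcass along box +y, m: 0 home, 0.004 to 0.006 at the start. It slides on tight dowels, about 3 N.
- panel_face (a point): Middle of the end board's outer face, 28 mm above the vanity; rides with the board.
- hasp (a joint): Angle of the brass hasp: 0 hangs flat against the box side with the stud in its hole (closed), 1.57 stands straight out; starts 0.9 to 1.9 rad and stays where it is left (stiff hinge, under 1 N at the tip).
- hasp_hinge (a point): Middle of the hasp's hinge: level axis along box y, on the box's +x side face (x = 42, y = 0 mm of the box), 54 mm above the vanity. The flap is 24 mm wide, 4 mm thick, 38 mm long; closed, its lower end with the rolled lip (7 mm thick, standing 8.5 mm off the box side) is 14 mm above the vanity. The stud stands 4.5 mm off the side, 31 mm up.
- hasp_tip (a point): Middle of the rolled lip at the hasp's free end, 37 mm from the hinge; rides with the hasp.
- tumbler: Pale blue glass tumbler, 72 mm across, 105 mm high; origin: centre of its foot. Leave alone.
- canister: White ceramic canister with a wooden lid and ball knob, 92 mm across, 116 mm high; origin: centre of its foot. Leave alone.
- soap: Amber soap dispenser with black pump, 64 mm across, 158 mm high; origin: centre of its foot. Leave alone.
- glue: White glue bottle with orange nozzle, 52 mm across, 118 mm high; origin: centre of its foot. Leave alone.
- hairbrush: Round wooden hairbrush lying bristles up, head 72 mm across, 172 mm long with the handle along its -x, 39 mm high; origin: under the head's centre. Leave alone.
- pusher: Steel cuticle pusher lying along its x, 138 mm long, 6 mm high; origin: its middle, underside. Leave alone.
Things that resemble listed ones, but are neither listed nor needed, are in the scene too. What is shaped like the box but red is not meant.

How it is judged:
On the way, in this order (a step that is already met when the one before it is completed fails the run):
1. the hasp is swung down onto its stud (value of joint hasp below 0.12 rad), for 0.2 s.
2. the trigger is squeezed (value of joint trigger above 0.1 rad), for 0.05 s.
3. the trigger is let out again to pump (value of joint trigger below 0.06 rad), for 0.05 s.
4. the far jaw's pad meets the end board (contact force between far_jaw and box above 2 N), for 0.1 s.
At the end, for the whole second after the job is handed in: Fingers still hold the trigger squeezed (over 0.03 rad, over 3 N on the clamp); far pad presses the box with 2.5 to 30 N, near pad over 1.5 N; end board within 1.5 mm of home; hasp within 0.15 rad of closed; box flat on the vanity (within 0.1 rad) and still (value of joint hasp below 0.15 rad and value of joint panel below 0.0015 m and contact force between far_jaw and box between 2.5 and 30 N and contact force between near_pad and box above 1.5 N and value of joint trigger above 0.03 rad and contact force between the fingers and clamp above 3 N and angle between box's own z axis and vertical below 0.1 rad and linear speed of each of box, far_jaw below 0.02 m/s); the arm keeps its last pose, push and grip.
It fails at once if the box is crushed (the far jaw presses it with over 32 N) (contact force between far_jaw and box above 32 N).
It fails at once if the far jaw or bar is pushed by hand (contact force between the fingers and far_jaw above 4 N).
It fails at once if another thing on the vanity is displaced (over 30 mm) (distance of any of tumbler, canister, soap, glue, hairbrush, pusher from where it was at the start of the episode above 0.03 m).
It also fails if it takes over 72 s, if anything falls off the work surface, if the arm or the gripper's body presses on something with over 40 N, if the wrist force passes 120 N, or if a joint passes its speed limit or range.

ROBOT

A 6-joint arm with a two-finger parallel gripper is mounted at the origin on the work surface. World frame = base frame: x ahead of the robot, y to its left, z up, the work surface at z = 0. Lengths are in m, angles in rad, forces in N, time in s.
With the tool pointing down it reaches from about 0.375 to 0.975 m from the base axis. Payload 3.8 kg.
Tool frame: the origin (TCP) lies at the very end of the fingers, on their centre line; the grasp point (between the pads) lies 19 mm behind it (robot.grip_depth is the distance from the TCP to the grasp point, in m); z points along the fingers, x is the direction in which the jaws open and shut, and the axes are right-handed (so a half turn about z gives the same grasp; the last joint's range is limited). The gripper opens to 85 mm and grips with 20 to 120 N. Pads are 22 mm wide; open, the fingers measure 114 mm over their backs; the gripper's body (76 mm by 85 mm) begins 54 mm behind the grasp point. The pads swing forward as they close: fully open they stand 13 mm farther back than shut.
Start: joints at [1.292, 0.264, 1.604, -0, 1.274, -0.037], TCP at [0.162, 0.655, 0.231] pointing down, gripper open.
Joint ranges: [-2.63, 2.63], [-0.94, 2.18], [0.31, 2.57], [-1.31, 4.45], [0, 2.66], [-2.55, 2.55]. Speed limits (rad/s): [2.57, 2.57, 3.14, 3.14, 3.14, 3.14].

INTERFACE

Orientations are given as [roll, pitch, yaw] about the fixed x, y, z axes, in that order (R = Rz(yaw) Ry(pitch) Rx(roll)).
In Python, from bench import sensors, capture, get_calibration, ticket, search_frame, regions_of, landmark_of, robot gives the robot as it stands.
- The arm moves only by the shell command python3 -m jog 'ROWS' [FORCE]. ROWS is JSON, a list that holds one entry, the list of rows, each a list of 7 numbers: the shift along the tool's x, y, z in cm, then the turn, a rotation vector about the tool's x, y, z in rad, then the gripper's target within -1 to 1 (fully open at 1, half-way at 0, shut at -1). A call has 1 to 20 rows; each row shifts and turns the pose as measured when the row begins, along the tool's axes as they then stand; what a row does not reach is not made up. A row lasts 1/8 s, in which the tool goes at most 62.5 mm and 10.7 degrees, less where a joint would pass 70% of its speed; a pose out of reach is approached as far as the arm can. A call is refused whole if a number of a shift passes 6.25 or a number of a turn 0.188, either way. A call with a gripper value outside its range is refused whole. The fingers move at their own pace and stop on an object; FORCE is the grip in N (left out, the last holds). Time passes only in rows, so rows that do not move let the fingers close. It gives the time, the measured TCP pose, the force and the opening at its end, in the units of the state.
- sensors.sense(): the state, without advancing time (a new reading comes with each control period).
- capture(name): name is "scene" or "top"; returns the picture (400x640x3 uint8, red, green, blue); there is no depth.
- get_calibration(name): a dict with "vertical_fov" (degrees; the focal length in pixels is half the picture's height over the tangent of half this angle, whatever the lens; pixels are square), "cx", "cy" (the principal point, pixels), "D" ([k1, k2, p1, p2, k3] as OpenCV has them; the pictures are not rectified), "world_to_cam" (4x4, takes a point from world to camera coordinates). Camera axes: x right, y down, z forward; pixel columns grow to the right and rows downward; lengths in m; the calibration is good to about 2 mm. A picture is of the moment at which its call begins. get_calibration takes no time and is no camera call.
- ticket.close_job(): hands the job in, once; it reports no verdict.
Trained networks look in the newest picture that a camera, given by its name, has taken for a name from the list of things; names that differ only in an ending like _2 or _b are one class to them, and where a whole thing is asked for, a point or a joint stands for the part that bears it (a point fixed in the world has none). Each returns a list of dicts, best first, with "score" (0 to 1); they miss things now and then, are a little off and sometimes report something else, mostly with a low value. They report only what shows in the picture. A call takes as long as a camera call. They do not tell look-alikes from the thing itself.
- search_frame(camera, query): "point" ([x, y, z] in m, in world coordinates, good to about 4 mm: the middle of the surface that is visible of it).
- regions_of(camera, query): "pixels" (400x640 bool, what is visible of it).
- landmark_of(camera, query): "point" ([x, y, z] in m, in world coordinates, good to about 4 mm: a listed point, or the origin of a listed thing).
The state is a dict: "t": time; "q": joint angles; "dq": joint speeds; "joint_torque": joint torques, N m; "ee_pos": TCP position; "ee_rot": TCP orientation; "contact_force": force on the tool from outside, world axes, zero at the start; "ft_torque": the same for the moment, N m; "opening": finger opening in m.
Only numpy, scipy, OpenCV 4.12 (cv2) and the standard library are available. Lean on these libraries where they do the work, as an engineer would, in place of code of your own. Each camera call takes 0.05 s, during which the arm holds its last target. There are 200 camera calls.

## Working session

There is one attempt and no reset: what is moved stays moved. The work goes in short steps, Python scripts to look and compute and a shell command to move; the robot and the scene stay as the last step left them, time stands still between calls to the robot, and variables do not carry over. Pictures are saved under pics/ and viewed, about 8 in all and at most 12, crops included, and the job is handed in when it is done.

```bash
mkdir -p pics; ls; cat > h.py <<'E'
import numpy as np,cv2
from bench import sensors, capture, get_calibration, ticket, search_frame, regions_of, landmark_of, robot
def save(name,f,crop=None,s=1):
    im=capture(name)[:,:,::-1]
    if crop: im=im[crop[1]:crop[3],crop[0]:crop[2]]
    cv2.imwrite('pics/'+f,cv2.resize(np.ascontiguousarray(im),None,fx=s,fy=s,interpolation=cv2.INTER_CUBIC))
def cal(n):
    c=get_calibration(n);f=200/np.tan(np.radians(c['vertical_fov'])/2)
    return np.array([[f,0,c['cx']],[0,f,c['cy']],[0,0,1]]),np.array(c['D'],float),np.array(c['world_to_cam'])
def proj(n,p):
    K,D,T=cal(n);return cv2.projectPoints(np.array(p,float).reshape(-1,1,3),cv2.Rodrigues(T[:3,:3])[0],T[:3,3],K,D)[0].reshape(-1,2)
def ray(n,uv,z):
    K,D,T=cal(n);u=cv2.undistortPoints(np.array(uv,float).reshape(-1,1,2),K,D).reshape(-1,2)
    R=T[:3,:3];o=-R.T@T[:3,3];d=np.c_[u,np.ones(len(u))]@R
    return o+d*((z-o[2])/d[:,2])[:,None]
def st():
    s=sensors.sense();print('t',round(s['t'],2),'pos',np.round(s['ee_pos'],4),'rot',np.round(s['ee_rot'],3),'F',np.round(s['contact_force'],1),'open',round(s['opening'],4))
E
python3 - <<'E'
from h import *
st()
save('scene','s0.png');save('top','t0.png')
for q in ['clamp','near_pad','handle_grip','trigger_grip','far_jaw','pad_face','box','panel_face','hasp_hinge','hasp_tip','tumbler','canister','soap','glue','hairbrush','pusher']:
  for c in ['top','scene']:
    print(q,c,[(np.round(r['point'],3).tolist(),round(r['score'],2)) for r in landmark_of(c,q)[:3]])
E
```

```text
pics
t 0.0 pos [0.1614 0.6547 0.23  ] rot [-3.142e+00  2.000e-03  1.329e+00] F [-0.2  0.4  1.3] open 0.0856
clamp top [([0.513, -0.159, 0.004], 0.56)]
clamp scene [([0.512, -0.154, 0.004], 0.79)]
near_pad top [([0.642, -0.396, 0.004], 0.51)]
near_pad scene [([0.629, -0.052, 0.053], 0.58)]
handle_grip top [([0.443, -0.178, 0.021], 0.59), ([0.513, -0.157, 0.004], 0.34)]
handle_grip scene [([0.444, -0.176, 0.017], 0.72)]
trigger_grip top [([0.786, 0.14, 0.002], 0.6), ([0.442, -0.13, 0.021], 0.46)]
trigger_grip scene [([0.446, -0.132, 0.022], 0.68)]
far_jaw top [([0.524, 0.066, -0.002], 0.67), ([0.513, -0.16, 0.005], 0.45)]
far_jaw scene [([0.52, 0.06, -0.003], 0.81)]
pad_face top [([0.58, 0.046, 0.021], 0.51)]
pad_face scene [([0.578, 0.046, 0.018], 0.58)]
box top [([0.781, -0.026, 0.001], 0.96)]
box scene [([0.785, -0.027, -0.001], 0.58), ([0.641, -0.397, 0.0], 0.38), ([0.765, -0.197, 0.001], 0.3)]
panel_face top [([0.578, 0.016, 0.03], 0.68), ([0.754, -0.086, 0.026], 0.49)]
panel_face scene [([0.582, 0.018, 0.03], 0.65), ([0.754, -0.087, 0.026], 0.52)]
hasp_hinge top [([0.745, -0.006, 0.057], 0.89), ([0.63, -0.053, 0.057], 0.77), ([0.566, -0.119, -0.003], 0.44)]
hasp_hinge scene [([0.749, -0.007, 0.052], 0.85)]
hasp_tip top [([0.665, -0.054, 0.058], 0.65), ([0.742, -0.006, 0.013], 0.48)]
hasp_tip scene [([0.661, -0.047, 0.058], 0.55)]
tumbler top [([0.639, -0.398, 0.003], 0.9)]
tumbler scene [([0.642, -0.395, -0.002], 0.77)]
canister top [([0.446, 0.343, 0.003], 0.92)]
canister scene [([0.446, 0.343, 0.003], 0.92), ([0.447, -0.174, 0.017], 0.31)]
soap top [([0.659, 0.411, 0.004], 0.68)]
soap scene [([0.656, 0.412, -0.0], 0.62)]
glue top [([0.437, -0.425, -0.002], 0.8)]
glue scene [([0.439, -0.422, 0.004], 0.82)]
hairbrush top [([0.786, 0.139, 0.002], 0.65)]
hairbrush scene [([0.788, 0.136, 0.002], 0.97)]
pusher top [([0.767, -0.198, 0.002], 0.51)]
pusher scene [([0.769, -0.195, -0.001], 0.41)]
```

View pics/t0.png

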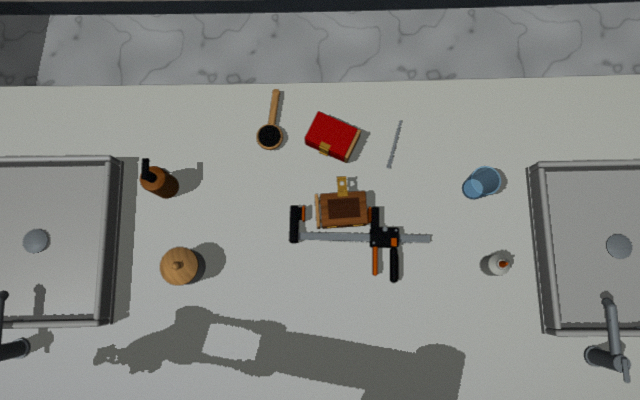

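View pics/s0.png

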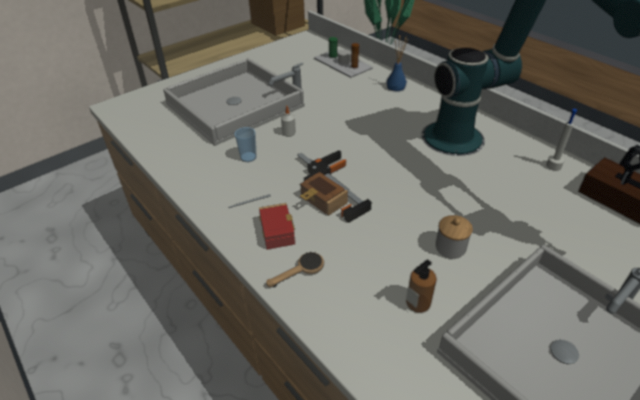

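The top view shows the clamp from the head at (385,237) to the far jaw at (296,224). The box is at (343,208), with its brass hasp standing out at (343,185). The red box is a decoy. The networks agree with this. I'll move above the hasp with the gripper shut.

```bash
python3 -m jog '[[[-3.5,4.17,0,0,0,0,-1],[-3.5,4.17,0,0,0,0,-1],[-3.5,4.17,0,0,0,0,-1],[-3.5,4.17,0,0,0,0,-1],[-3.5,4.17,0,0,0,0,-1],[-3.5,4.17,0,0,0,0,-1],[-3.5,4.17,0,0,0,0,-1],[-3.5,4.17,0,0,0,0,-1],[-3.5,4.17,0,0,0,0,-1],[-3.5,4.17,0,0,0,0,-1],[-3.5,4.17,0,0,0,0,-1],[-3.5,4.17,0,0,0,0,-1],[-3.5,4.17,0,0,0,0,-1],[-3.5,4.17,0,0,0,0,-1],[-3.5,4.17,0,0,0,0,-1],[-3.5,4.17,0,0,0,0,-1],[0,0,0,0,0,-0.1,-1],[0,0,0,0,0,-0.1,-1],[0,0,0,0,0,0,-1]]]' 20
cat >>h.py <<'E'
def to(p,yaw=None):
    "cm shift in tool axes to world target p, + remaining yaw turn"
    from scipy.spatial.transform import Rotation as R
    s=sensors.sense();M=R.from_euler('xyz',s['ee_rot']).as_matrix()
    print('tool cm',np.round(100*M.T@(np.array(p)-s['ee_pos']),2),end=' ')
    if yaw is not None:
        print('turn',np.round((R.from_matrix(M).inv()*R.from_euler('xyz',[np.pi,0,yaw])).as_rotvec(),3))
E
python3 -c "
from h import *
st();to([.672,-.05,.10],1.53)"
```

```text
t: 4.08
ee_pos: [0.6946, -0.0702, 0.2331]
ee_rot: [3.132, -0.006, 1.535]
contact_force: [-0.8, -0.1, 0.1]
opening: 0.0001
t 4.08 pos [ 0.6946 -0.0702  0.2331] rot [ 3.132 -0.006  1.535] F [-0.8 -0.1  0.1] open 0.0001
tool cm [ 1.85 -2.46 13.3 ] turn [ 0.01  -0.006  0.005]
```

```bash
python3 -m jog '[[[0.6,-1.1,4.4,0.005,0,0,-1],[0.6,-1.1,4.4,0.005,-0.003,0,-1],[0.6,-1.1,4.4,0,-0.003,0,-1],[0,0,0,0,0,0,-1]]]' 20
python3 -c "
from h import *
st();to([.661,-.052,.10],1.53)
save('top','t1.png',(270,130,430,290),4)
for c in ['top','scene']:
  if c=='scene':capture(c)
  for q in ['hasp_hinge','hasp_tip','panel_face','box','far_jaw','clamp']:
    print(q,c,[(np.round(r['point'],3).tolist(),round(r['score'],2)) for r in landmark_of(c,q)[:3]])"
```

```text
t: 4.58
ee_pos: [0.6636, -0.0492, 0.1002]
ee_rot: [3.138, 0.0, 1.528]
contact_force: [0.0, -1.0, 0.3]
opening: 0.0
t 4.58 pos [ 0.6636 -0.0492  0.1002] rot [3.138 0.    1.528] F [ 0.  -1.   0.3] open 0.0
tool cm [-0.29 -0.25  0.02] turn [ 0.004  0.    -0.002]
hasp_hinge top [([0.741, -0.0, 0.058], 0.49), ([0.628, -0.054, 0.055], 0.41)]
hasp_tip top [([0.742, -0.002, 0.015], 0.5), ([0.664, -0.053, 0.058], 0.41)]
panel_face top []
box top [([0.782, -0.027, 0.002], 0.57)]
far_jaw top [([0.525, 0.064, -0.002], 0.67)]
clamp top [([0.511, -0.158, 0.005], 0.58)]
hasp_hinge scene [([0.63, -0.052, 0.052], 0.72)]
hasp_tip scene [([0.576, 0.046, 0.018], 0.7), ([0.663, -0.044, 0.055], 0.59)]
panel_face scene [([0.58, 0.016, 0.03], 0.87), ([0.752, -0.088, 0.026], 0.61), ([0.514, -0.155, 0.002], 0.53)]
box scene [([0.783, -0.027, -0.001], 0.95), ([0.582, -0.054, 0.0], 0.83)]
far_jaw scene [([0.521, 0.063, -0.002], 0.59)]
clamp scene [([0.514, -0.154, 0.003], 0.96), ([0.439, -0.424, 0.003], 0.44)]
```

View pics/t1.png

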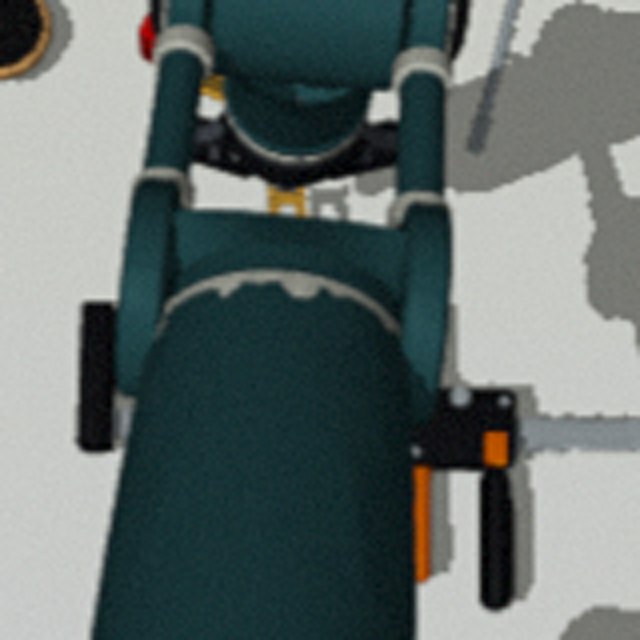

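The crop shows the arm hiding the box. The hasp flap is still visible at about (285,200), just under the wrist, and the head and trigger are lower right. I'll press down now.

```bash
python3 -m jog '[[[-0.25,-0.2,2.0,0,0,0,-1],[0,0,1.5,0,0,0,-1],[0,0,1.2,0,0,0,-1],[0,0,1.2,0,0,0,-1],[0,0,1.0,0,0,0,-1],[0,0,1,0,0,0,-1],[0,0,0,0,0,0,-1]]]' 20
python3 -c "
from h import *
st();to([.650,-.052,.022],1.53);capture('scene')
for q in ['hasp_hinge','hasp_tip']:
    print(q,[(np.round(r['point'],3).tolist(),round(r['score'],2)) for r in landmark_of('scene',q)[:3]])"
```

```text
t: 6.15
ee_pos: [0.6656, -0.053, 0.0182]
ee_rot: [3.131, 0.001, 1.528]
contact_force: [-0.4, 0.4, 0.3]
opening: -0.0002
t 6.15 pos [ 0.6656 -0.053   0.0182] rot [3.131e+00 1.000e-03 1.528e+00] F [-0.4  0.4  0.3] open -0.0002
tool cm [ 0.03 -1.56 -0.4 ] turn [ 0.011  0.001 -0.002]
hasp_hinge [([0.63, -0.055, 0.054], 0.91), ([0.746, -0.011, 0.054], 0.91)]
hasp_tip [([0.649, -0.046, 0.024], 0.56)]
```

```bash
python3 -m jog '[[[0,-0.8,-0.1,0.005,0,0,-1],[0,-0.5,-0.1,0.005,0,0,-1],[0,-0.3,0,0,0,0,-1],[0,0,0,0,0,0,-1]]]' 20
python3 -c "
from h import *
st();to([.648,-.052,.022],1.53);save('scene','s1.png',(250,140,410,260),5)
for q in ['hasp_hinge','hasp_tip']:
    print(q,[(np.round(r['point'],3).tolist(),round(r['score'],2)) for r in landmark_of('scene',q)[:3]])"
```

```text
t: 6.8
ee_pos: [0.651, -0.0525, 0.024]
ee_rot: [3.136, 0.001, 1.528]
contact_force: [0.4, -0.6, 0.2]
opening: -0.0003
t 6.8 pos [ 0.651  -0.0525  0.024 ] rot [3.136e+00 1.000e-03 1.528e+00] F [ 0.4 -0.6  0.2] open -0.0003
tool cm [ 0.04 -0.3   0.2 ] turn [ 0.006  0.001 -0.002]
hasp_hinge [([0.748, -0.008, 0.052], 0.92), ([0.629, -0.055, 0.055], 0.62)]
hasp_tip [([0.442, -0.128, 0.02], 0.64), ([0.64, -0.045, 0.021], 0.59), ([0.641, -0.395, 0.002], 0.34)]
```

View pics/s1.png

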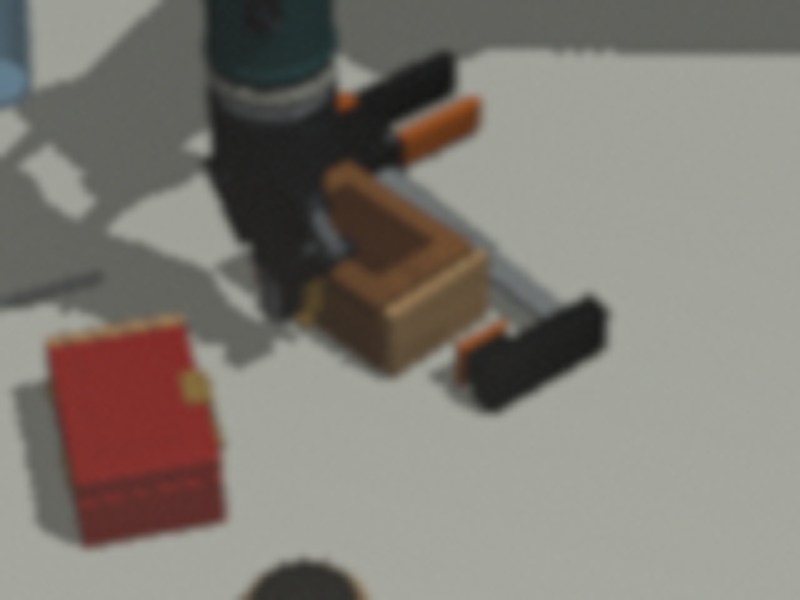

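The picture shows the gripper at the box's outer side with the hasp nearly vertical at (310,300). I'll press a little further until I feel force.

```bash
for i in 1; do python3 -m jog '[[[0,-0.25,0.15,0,0,0,-1],[0,-0.2,0,0,0,0,-1],[0,0,0,0,0,0,-1]]]' 20; done; python3 -c "from h import *;st()"
```

```text
t: 7.32
ee_pos: [0.6468, -0.0525, 0.0221]
ee_rot: [3.135, 0.001, 1.528]
contact_force: [0.5, 0.1, 0.6]
opening: 0.0004
t 7.33 pos [ 0.6468 -0.0525  0.0221] rot [3.135e+00 1.000e-03 1.528e+00] F [0.5 0.1 0.6] open 0.0004
```

```bash
python3 -m jog '[[[0,-0.2,0,0,0,0,-1],[0,-0.1,0,0,0,0,-1],[0,0,0,0,0,0,-1]]]' 20; python3 -c "from h import *;st();capture('scene')
for q in ['hasp_hinge','hasp_tip','panel_face','box']:
    print(q,[(np.round(r['point'],3).tolist(),round(r['score'],2)) for r in landmark_of('scene',q)[:3]])"
```

```text
t: 7.7
ee_pos: [0.6437, -0.0524, 0.0219]
ee_rot: [3.135, 0.001, 1.528]
contact_force: [0.2, -0.4, -0.3]
opening: -0.0002
t 7.7 pos [ 0.6437 -0.0524  0.0219] rot [3.135e+00 1.000e-03 1.528e+00] F [ 0.2 -0.4 -0.3] open -0.0002
hasp_hinge [([0.745, -0.009, 0.054], 0.92), ([0.627, -0.053, 0.051], 0.76), ([0.579, 0.045, 0.02], 0.49)]
hasp_tip [([0.518, 0.06, -0.003], 0.45), ([0.631, -0.047, 0.02], 0.37)]
panel_face [([0.581, 0.017, 0.03], 0.82), ([0.628, -0.054, 0.053], 0.46), ([0.754, -0.086, 0.026], 0.4)]
box [([0.581, -0.056, 0.002], 0.79), ([0.781, -0.029, -0.001], 0.75)]
```

```bash
python3 -m jog '[[[0,-0.15,0,0,0,0,-1],[0,-0.15,0,0,0,0,-1]]]' 20; python3 -m jog '[[[0,-0.15,0,0,0,0,-1]]]' 20
```

```text
t: 8.2
ee_pos: [0.6427, -0.0523, 0.0224]
ee_rot: [3.131, 0.001, 1.528]
contact_force: [3.3, -0.4, -2.4]
opening: -0.0001
t: 8.32
ee_pos: [0.6418, -0.0523, 0.0225]
ee_rot: [3.129, 0.001, 1.528]
contact_force: [4.7, 0.1, -3.5]
opening: 0.0002
```

```bash
python3 -m jog '[[[0,0,0,0,0,0,-1],[0,0,0,0,0,0,-1],[0,1.5,0,0,0,0,-1],[0,1.5,0,0,0,0,-1],[0,0,-4.5,0,0,0,-1],[0,0,-4.5,0,0,0,-1],[0,0,-4,0,0,0,-1],[-2.25,-4.48,0,0,0,0,0],[-2.25,-4.48,0,0,0,0,1],[-2.25,-4.48,0,0,0,0,1],[-2.25,-4.48,0,0,0,0,1],[-2.25,-4.48,0,0,0,0,1],[0,0,0,0,0,0,1]]]' 20; python3 - <<'E'
from h import *
st();to([.444,-.1555,.10],1.53)
save('top','t2.png',(280,160,440,290),5);save('scene','s2.png',(280,140,400,230),6)
for c in ['top','scene']:
  for q in ['hasp_hinge','hasp_tip','panel_face','box','far_jaw','clamp','pad_face','trigger_grip','handle_grip']:
    print(q,c,[(np.round(r['point'],3).tolist(),round(r['score'],2)) for r in landmark_of(c,q)[:3]])
E
```

```text
t: 9.95
ee_pos: [0.4432, -0.1598, 0.1572]
ee_rot: [3.136, 0.002, 1.53]
contact_force: [0.5, 0.7, 0.3]
opening: 0.0854
t 9.95 pos [ 0.4432 -0.1598  0.1572] rot [3.136e+00 2.000e-03 1.530e+00] F [0.5 0.7 0.3] open 0.0854
tool cm [0.44 0.03 5.72] turn [0.006 0.002 0.   ]
hasp_hinge top [([0.627, -0.052, 0.057], 0.96), ([0.742, -0.003, 0.054], 0.92), ([0.578, 0.047, 0.021], 0.67)]
hasp_tip top [([0.743, -0.004, 0.014], 0.54)]
panel_face top [([0.571, -0.119, -0.003], 0.74), ([0.578, 0.017, 0.031], 0.48), ([0.754, -0.087, 0.029], 0.46)]
box top [([0.583, -0.054, 0.002], 0.97), ([0.783, -0.025, -0.0], 0.8)]
far_jaw top [([0.525, 0.063, -0.003], 0.84)]
clamp top [([0.51, -0.162, 0.004], 0.7), ([0.768, -0.195, 0.002], 0.29)]
pad_face top [([0.575, 0.046, 0.02], 0.64), ([0.572, -0.118, -0.003], 0.6), ([0.659, 0.412, 0.0], 0.27)]
trigger_grip top [([0.44, -0.128, 0.02], 0.62)]
handle_grip top []
hasp_hinge scene [([0.627, -0.055, 0.052], 0.87), ([0.749, -0.008, 0.054], 0.77)]
hasp_tip scene [([0.63, -0.045, 0.017], 0.58)]
panel_face scene [([0.578, 0.017, 0.032], 0.69), ([0.753, -0.09, 0.026], 0.36)]
box scene [([0.783, -0.026, 0.001], 0.95), ([0.583, -0.06, -0.001], 0.64)]
far_jaw scene [([0.52, 0.059, -0.002], 0.57), ([0.628, -0.046, 0.02], 0.51)]
clamp scene [([0.513, -0.156, 0.0], 0.69)]
pad_face scene [([0.58, 0.043, 0.018], 0.59), ([0.519, 0.06, -0.006], 0.17)]
trigger_grip scene [([0.444, -0.128, 0.019], 0.7)]
handle_grip scene [([0.447, -0.176, 0.018], 0.78), ([0.443, -0.129, 0.019], 0.22)]
```

View pics/s2.png

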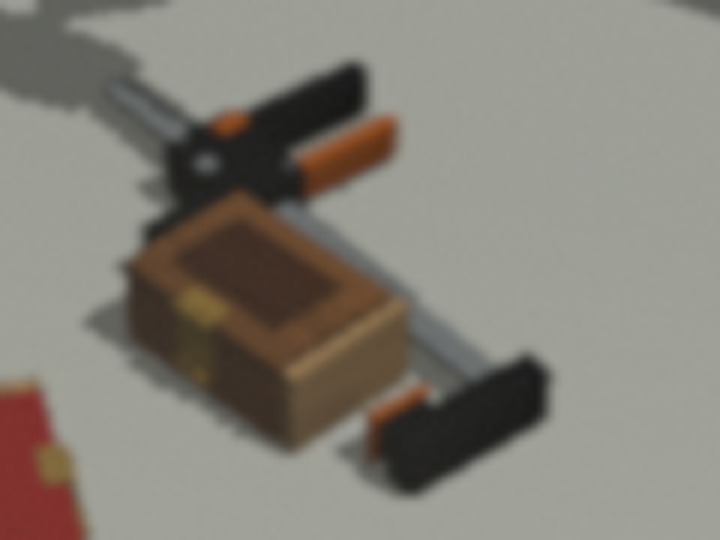

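View pics/t2.png

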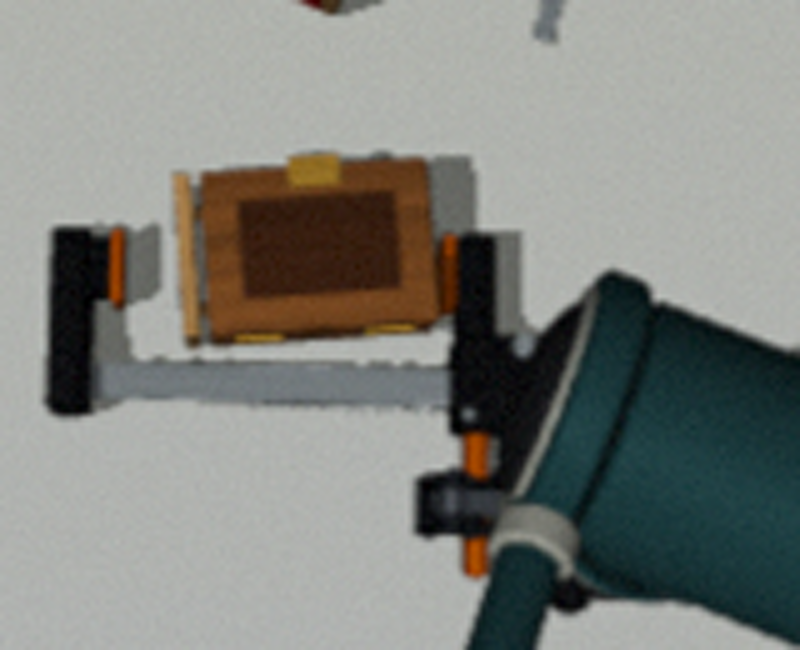

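Both views show the hasp lying flat against the box: the flap is at (195,340) in the scene crop, and only the hinge shows at (315,170) from the top. The end board stands proud at (187,260), and the far pad at (118,265) is about 28 mm away from it. Next I'll lower the open fingers over the handle and trigger.

```bash
python3 -m jog '[[[0.55,0.07,3.5,0.005,0,0,1],[0,0,4,0,0,0,1],[0,0,3.5,0,0,0,1],[0,0,3,0,0,0,1],[0,0,0.9,0,0,0,1],[0,0,0,0,0,0,1]]]' 20; python3 -c "
from h import *
st();to([.444,-.1545,.008],1.53);capture('scene');capture('top')
for c in ['top','scene']:
  for q in ['trigger_grip','handle_grip','clamp']:
    print(q,c,[(np.round(r['point'],3).tolist(),round(r['score'],2)) for r in landmark_of(c,q)[:3]])"
```

```text
t: 11.7
ee_pos: [0.4503, -0.1553, 0.0073]
ee_rot: [3.133, 0.005, 1.532]
contact_force: [0.5, 0.4, 0.1]
opening: 0.0858
t 11.7 pos [ 0.4503 -0.1553  0.0073] rot [3.133 0.005 1.532] F [0.5 0.4 0.1] open 0.0858
tool cm [ 0.06 -0.63 -0.08] turn [0.009 0.005 0.002]
trigger_grip top []
handle_grip top [([0.443, -0.177, 0.022], 0.68)]
clamp top [([0.509, -0.159, 0.004], 0.86)]
trigger_grip scene [([0.444, -0.132, 0.021], 0.46)]
handle_grip scene [([0.445, -0.176, 0.018], 0.69)]
clamp scene [([0.512, -0.157, 0.0], 0.59), ([0.644, -0.398, 0.0], 0.59), ([0.447, 0.344, 0.001], 0.58)]
```

```bash
cat >>h.py <<'E'
P={'far':(286,203,308,246),'near':(364,204,384,232),'box':(326,188,362,232),'panel':(312,192,323,232)}
def track(upd=False):
    im=capture('top')
    if upd: np.save('ref.npy',im);return
    ref=np.load('ref.npy');out={}
    for k,(a,b,c,d) in P.items():
        m=20;S=8
        up=lambda A:cv2.GaussianBlur(cv2.resize(A,None,fx=S,fy=S,interpolation=cv2.INTER_CUBIC),(0,0),4)
        r=cv2.matchTemplate(up(im[b-6:d+6,a-m:c+m]),up(ref[b:d,a:c]),cv2.TM_SQDIFF)
        _,_,l,_=cv2.minMaxLoc(r);dx,dy=l[0]/S-m,l[1]/S-6
        ctr=np.array([(a+c)/2,(b+d)/2]);w=ray('top',[ctr,ctr+[dx,dy]],.04);out[k]=np.round(1000*(w[1]-w[0])[:2],1)
    print({k:v.tolist() for k,v in out.items()})
E
python3 -c "
from h import *
track(True);track();print(ray('top',[[296,220],[297,220]],.04))"
python3 -m jog '[[[0,-0.5,0,0.005,0,0,0.55],[0,0,0,0,0,0,0.55],[0,0,0,0,0,0,0.45],[0,0,0,0,0,0,0.45]]]' 20
python3 -c "
from h import *
st();track()"
```

```text
{'far': [0.0, 0.0], 'near': [0.0, 0.0], 'box': [0.0, 0.0], 'panel': [0.0, 0.0]}
[[0.55961496 0.06687255 0.04      ]
 [0.55957315 0.06433458 0.04      ]]
t: 12.7
ee_pos: [0.4455, -0.1557, 0.0081]
ee_rot: [3.136, 0.006, 1.533]
contact_force: [0.1, -0.2, -0.2]
opening: 0.0618
t 12.7 pos [ 0.4455 -0.1557  0.0081] rot [3.136 0.006 1.533] F [ 0.1 -0.2 -0.2] open 0.0618
{'far': [0.0, 0.0], 'near': [0.0, 0.0], 'box': [0.0, 0.0], 'panel': [0.3, -0.0]}
```

```bash
python3 -m jog '[[[-0.3,0,0,0,0,0,0.3],[-0.3,0,0,0,0,0,0.15],[-0.3,0,0,0,0,0,0.02],[-0.2,0,0,0,0,0,-0.08],[0,0,0,0,0,0,-0.08]]]' 20
python3 -c "
from h import *
st();track()"
python3 -m jog '[[[0.3,0,0,0,0,0,0.1],[0.3,0,0,0,0,0,0.25],[0.3,0,0,0,0,0,0.4],[0.2,0,0,0,0,0,0.52],[0,0,0,0,0,0,0.52]]]' 20
python3 -c "
from h import *
st();track()"
```

```text
t: 13.38
ee_pos: [0.4439, -0.1648, 0.0093]
ee_rot: [3.139, 0.001, 1.532]
contact_force: [-0.7, 0.3, 4.4]
opening: 0.0396
t 13.38 pos [ 0.4439 -0.1648  0.0093] rot [3.139e+00 1.000e-03 1.532e+00] F [-0.7  0.3  4.4] open 0.0396
{'far': [2.5, -6.0], 'near': [0.6, 0.6], 'box': [0.3, -0.3], 'panel': [0.6, -0.3]}
t: 14.05
ee_pos: [0.4448, -0.153, 0.0085]
ee_rot: [3.138, 0.001, 1.532]
contact_force: [0.1, -0.1, -0.3]
opening: 0.0647
t 14.05 pos [ 0.4448 -0.153   0.0085] rot [3.138e+00 1.000e-03 1.532e+00] F [ 0.1 -0.1 -0.3] open 0.0647
{'far': [2.1, -6.0], 'near': [0.6, 0.6], 'box': [0.3, -0.3], 'panel': [0.6, -0.3]}
```

```bash
python3 -m jog '[[[-0.45,0,0,0,0,0,0.3],[-0.3,0,0,0,0,0,0.15],[-0.3,0,0,0,0,0,0.02],[-0.2,0,0,0,0,0,-0.08],[0,0,0,0,0,0,-0.08],[0.3,0,0,0,0,0,0.1],[0.3,0,0,0,0,0,0.25],[0.3,0,0,0,0,0,0.4],[0.2,0,0,0,0,0,0.52],[0,0,0,0,0,0,0.52]]]' 20
python3 -c "
from h import *
st();track()"
python3 -m jog '[[[-0.45,0,0,0,0,0,0.3],[-0.3,0,0,0,0,0,0.15],[-0.3,0,0,0,0,0,0.02],[-0.2,0,0,0,0,0,-0.08],[0,0,0,0,0,0,-0.08],[0.3,0,0,0,0,0,0.1],[0.3,0,0,0,0,0,0.25],[0.3,0,0,0,0,0,0.4],[0.2,0,0,0,0,0,0.52],[0,0,0,0,0,0,0.52]]]' 20
python3 -c "
from h import *
st();track();save('top','t3.png',(280,160,440,290),5)"
```

```text
t: 15.35
ee_pos: [0.4442, -0.1536, 0.0091]
ee_rot: [3.14, -0.001, 1.531]
contact_force: [0.3, 0.1, -0.7]
opening: 0.0648
t 15.35 pos [ 0.4442 -0.1536  0.0091] rot [ 3.140e+00 -1.000e-03  1.531e+00] F [ 0.3  0.1 -0.7] open 0.0648
{'far': [2.0, -11.1], 'near': [1.3, 0.9], 'box': [0.3, -0.3], 'panel': [0.6, -0.0]}
t: 16.65
ee_pos: [0.4441, -0.1545, 0.0095]
ee_rot: [3.14, -0.004, 1.53]
contact_force: [-0.0, 0.1, 0.6]
opening: 0.0652
t 16.65 pos [ 0.4441 -0.1545  0.0095] rot [ 3.14  -0.004  1.53 ] F [-0.   0.1  0.6] open 0.0652
{'far': [1.9, -17.7], 'near': [1.9, 0.9], 'box': [0.3, -0.3], 'panel': [0.6, -1.0]}
```

View pics/t3.png

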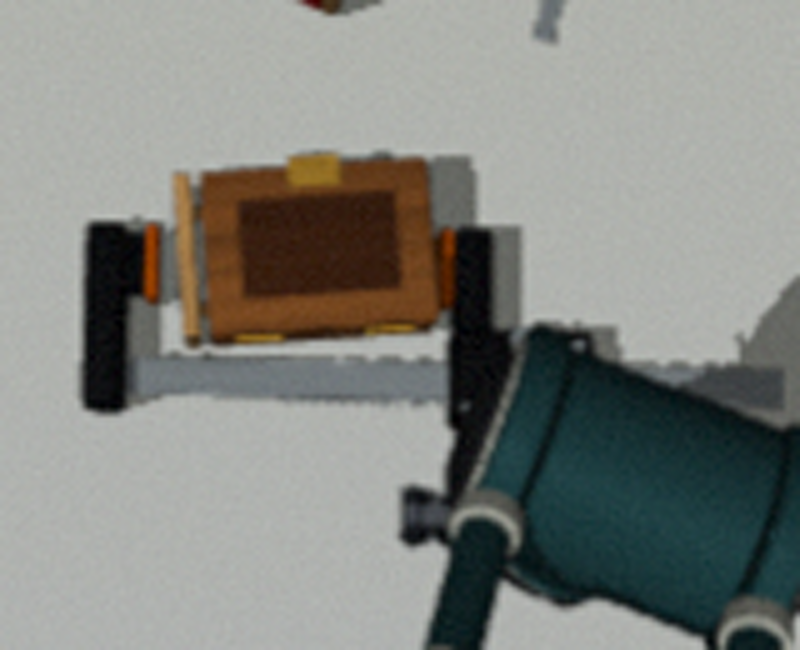

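The top crop shows the far pad at (152,262) closing on the board at (187,260), about 10–12 mm to go. The box and clamp have hardly moved.

```bash
python3 -m jog '[[[-0.45,0,0,0,0,0,0.3],[-0.3,0,0,0,0,0,0.15],[-0.3,0,0,0,0,0,0.02],[-0.2,0,0,0,0,0,-0.08],[0,0,0,0,0,0,-0.08],[0.3,0,0,0,0,0,0.1],[0.3,0,0,0,0,0,0.25],[0.3,0,0,0,0,0,0.4],[0.2,0,0,0,0,0,0.52],[0,0,0,0,0,0,0.52]]]' 20
python3 -c "
from h import *
st();track()"
python3 -m jog '[[[-0.4,0,0,0,0,0,0.3],[-0.3,0,0,0,0,0,0.15],[-0.3,0,0,0,0,0,0.02],[-0.2,0,0,0,0,0,-0.08],[0,0,0,0,0,0,-0.08]]]' 20
python3 -c "
from h import *
st();track()"
```

```text
t: 18.0
ee_pos: [0.4441, -0.1553, 0.0097]
ee_rot: [3.14, -0.007, 1.528]
contact_force: [-0.2, -0.0, -0.1]
opening: 0.0651
t 18.0 pos [ 0.4441 -0.1553  0.0097] rot [ 3.14  -0.007  1.528] F [-0.2 -0.  -0.1] open 0.0651
{'far': [1.5, -23.1], 'near': [2.6, 0.9], 'box': [0.3, -0.3], 'panel': [0.9, -4.1]}
t: 18.68
ee_pos: [0.4431, -0.1675, 0.0109]
ee_rot: [3.141, -0.009, 1.528]
contact_force: [-1.0, 2.8, 2.4]
opening: 0.0394
t 18.68 pos [ 0.4431 -0.1675  0.0109] rot [ 3.141 -0.009  1.528] F [-1.   2.8  2.4] open 0.0394
{'far': [-0.1, -28.2], 'near': [3.2, 1.8], 'box': [0.3, -0.3], 'panel': [0.5, -7.6]}
```

```bash
python3 -m jog '[[[0.3,0,0,0,0,0,0.1],[0.3,0,0,0,0,0,0.25],[0.3,0,0,0,0,0,0.4],[0.3,0,0,0,0,0,0.52],[0,0,0,0,0,0,0.52],[-0.45,0,0,0,0,0,0.3],[-0.3,0,0,0,0,0,0.15],[-0.2,0,0,0,0,0,0.08],[0,0,0,0,0,0,0.08]]]' 20
python3 -c "
from h import *
st();track()"
python3 -m jog '[[[-0.2,0,0,0,0,0,0.02],[-0.2,0,0,0,0,0,-0.08],[0,0,0,0,0,0,-0.08]]]' 20
python3 -c "
from h import *
st();track();save('top','t4.png',(280,160,440,290),5)"
```

```text
t: 19.85
ee_pos: [0.4429, -0.1646, 0.0114]
ee_rot: [-3.141, -0.01, 1.527]
contact_force: [-1.1, 1.6, 1.4]
opening: 0.046
t 19.85 pos [ 0.4429 -0.1646  0.0114] rot [-3.141 -0.01   1.527] F [-1.1  1.6  1.4] open 0.046
{'far': [-1.1, -30.7], 'near': [3.2, 2.1], 'box': [0.3, -0.3], 'panel': [0.8, -8.0]}
t: 20.27
ee_pos: [0.4424, -0.1678, 0.012]
ee_rot: [-3.14, -0.012, 1.528]
contact_force: [-0.8, 2.5, 2.8]
opening: 0.0395
t 20.27 pos [ 0.4424 -0.1678  0.012 ] rot [-3.14  -0.012  1.528] F [-0.8  2.5  2.8] open 0.0395
{'far': [-1.5, -32.6], 'near': [3.2, 2.1], 'box': [0.3, -0.3], 'panel': [1.1, -10.2]}
```

View pics/t4.png

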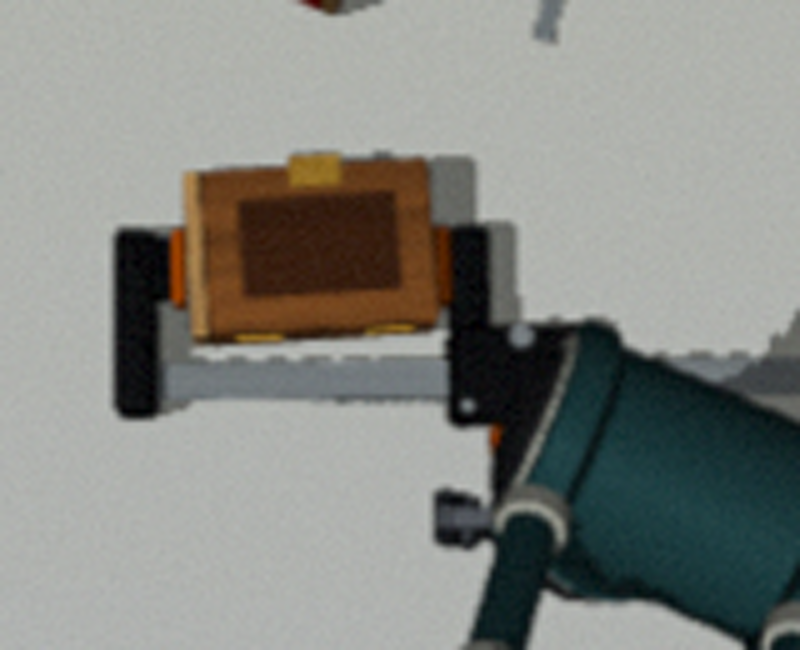

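The end board now sits against the carcass at (197,255) and the far pad touches it at (177,265). I'll release and do the next squeeze in stages, watching each one.

```bash
python3 -m jog '[[[0.35,0,0,0,0,0,0.1],[0.3,0,0,0,0,0,0.25],[0.3,0,0,0,0,0,0.4],[0.3,0,0,0,0,0,0.52],[0,0,0,0,0,0,0.52],[-0.4,0,0,0,0,0,0.35],[-0.2,0,0,0,0,0,0.25],[0,0,0,0,0,0,0.25]]]' 20
python3 -c "
from h import *
st();track()"
python3 -m jog '[[[-0.1,0,0,0,0,0,0.2],[-0.1,0,0,0,0,0,0.15],[0,0,0,0,0,0,0.15]]]' 20
python3 -c "
from h import *
st();track()"
```

```text
t: 21.38
ee_pos: [0.4423, -0.1612, 0.0122]
ee_rot: [-3.139, -0.011, 1.528]
contact_force: [-0.1, 0.8, 0.5]
opening: 0.0537
t 21.38 pos [ 0.4423 -0.1612  0.0122] rot [-3.139 -0.011  1.528] F [-0.1  0.8  0.5] open 0.0537
{'far': [-1.5, -33.6], 'near': [3.5, 2.1], 'box': [0.3, -0.3], 'panel': [1.4, -9.9]}
t: 21.8
ee_pos: [0.4418, -0.1631, 0.0128]
ee_rot: [-3.138, -0.011, 1.53]
contact_force: [-1.5, 1.5, 2.1]
opening: 0.0495
t 21.8 pos [ 0.4418 -0.1631  0.0128] rot [-3.138 -0.011  1.53 ] F [-1.5  1.5  2.1] open 0.0495
{'far': [-1.2, -34.8], 'near': [3.5, 2.1], 'box': [0.6, -0.7], 'panel': [1.8, -9.6]}
```

```bash
python3 -m jog '[[[-0.1,0,0,0,0,0,0.1],[0,0,0,0,0,0,0.1]]]' 20
python3 -c "
from h import *
st();track()"
python3 -m jog '[[[-0.1,0,0,0,0,0,0.06],[0,0,0,0,0,0,0.06]]]' 20
python3 -c "
from h import *
st();track();save('top','t5.png',(280,180,400,260),6)
capture('scene')
for c in ['top','scene']:
  for q in ['far_jaw','pad_face','panel_face','clamp','box']:
    print(q,c,[(np.round(r['point'],3).tolist(),round(r['score'],2)) for r in landmark_of(c,q)[:2]])"
```

```text
t: 22.1
ee_pos: [0.4415, -0.1639, 0.0132]
ee_rot: [-3.137, -0.011, 1.532]
contact_force: [-1.5, 1.7, 2.7]
opening: 0.0474
t 22.1 pos [ 0.4415 -0.1639  0.0132] rot [-3.137 -0.011  1.532] F [-1.5  1.7  2.7] open 0.0474
{'far': [-1.2, -34.8], 'near': [3.5, 2.1], 'box': [0.6, -0.7], 'panel': [2.1, -9.6]}
t: 22.4
ee_pos: [0.4413, -0.1647, 0.0134]
ee_rot: [-3.136, -0.012, 1.532]
contact_force: [-2.1, 1.4, 3.5]
opening: 0.0455
t 22.4 pos [ 0.4413 -0.1647  0.0134] rot [-3.136 -0.012  1.532] F [-2.1  1.4  3.5] open 0.0455
{'far': [-0.9, -35.5], 'near': [3.5, 1.8], 'box': [0.9, -1.0], 'panel': [2.1, -9.3]}
far_jaw top [([0.523, 0.025, -0.004], 0.82)]
pad_face top [([0.578, 0.014, 0.021], 0.55)]
panel_face top [([0.524, 0.024, -0.002], 0.67), ([0.75, -0.086, 0.024], 0.54)]
clamp top [([0.518, -0.158, 0.004], 0.98), ([0.579, 0.015, 0.02], 0.24)]
box top [([0.585, -0.057, 0.002], 0.89), ([0.63, -0.054, 0.055], 0.27)]
far_jaw scene [([0.517, 0.022, -0.002], 0.71)]
pad_face scene [([0.58, 0.015, 0.018], 0.53)]
panel_face scene [([0.582, 0.011, 0.031], 0.78), ([0.751, -0.088, 0.029], 0.52)]
clamp scene [([0.444, -0.15, 0.018], 0.63)]
box scene [([0.582, -0.059, -0.001], 0.78), ([0.78, -0.026, 0.001], 0.68)]
```

View pics/t5.png

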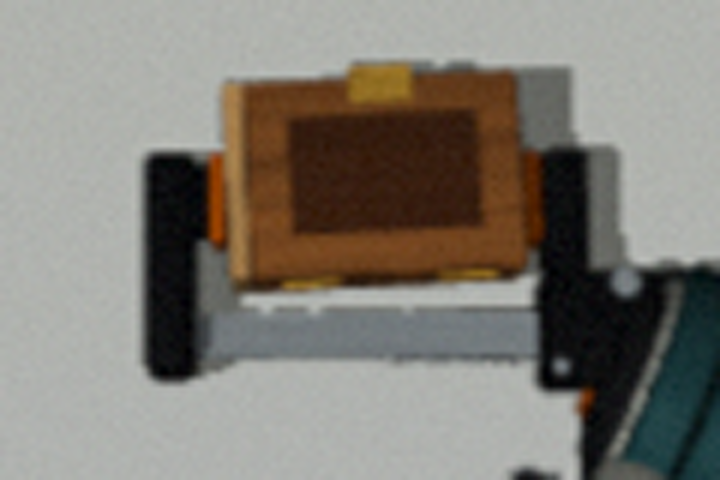

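Far pad (215,200) bears on the board, which is flush at (237,190). The near pad at (533,195) is about touching the box. Measured from the edges, the far jaw is at about y=183 mm in the clamp frame, which is first contact with almost no pad compression, so I'll keep going.

```bash
python3 -m jog '[[[-0.1,0,0,0,0,0,0],[-0.15,0,0,0,0,0,-0.08],[0,0,0,0,0,0,-0.08]]]' 20
python3 -c "
from h import *
st();track()"
python3 -m jog '[[[0.35,0,0.15,0,0,0,0.1],[0.3,0,0.15,0,0.004,0,0.25],[0.3,0,0.1,0,0.004,0,0.4],[0.3,0,0,0,0.003,0,0.52],[0,0,0,0,0,0,0.52],[-0.4,0,0,0,0,0,0.35],[-0.2,0,0,0,0,0,0.25],[0,0,0,0,0,0,0.25]]]' 20
python3 -c "
from h import *
st();track()"
```

```text
t: 23.42
ee_pos: [0.4406, -0.167, 0.0142]
ee_rot: [-3.134, -0.012, 1.533]
contact_force: [-1.2, 2.7, 3.2]
opening: 0.0391
t 23.43 pos [ 0.4406 -0.167   0.0142] rot [-3.134 -0.012  1.533] F [-1.2  2.7  3.2] open 0.0391
{'far': [0.7, -37.4], 'near': [3.5, 1.8], 'box': [1.6, -1.6], 'panel': [3.3, -11.5]}
t: 24.48
ee_pos: [0.4414, -0.16, 0.01]
ee_rot: [-3.135, -0.024, 1.531]
contact_force: [-0.7, 1.2, 2.5]
opening: 0.0533
t 24.48 pos [ 0.4414 -0.16    0.01  ] rot [-3.135 -0.024  1.531] F [-0.7  1.2  2.5] open 0.0533
{'far': [1.0, -36.4], 'near': [3.9, 1.4], 'box': [1.9, -1.6], 'panel': [3.7, -11.8]}
```

```bash
python3 -m jog '[[[-0.15,0,0,0,0.004,0,0.18],[-0.1,0,0,0,0.004,0,0.12],[0,0,0,0,0,0,0.12]]]' 20
python3 -c "
from h import *
st();track()"
python3 -m jog '[[[-0.1,0,0,0,0,0,0.06],[0,0,0,0,0,0,0.06]]]' 20
python3 -c "
from h import *
st();track();save('top','t6.png',(280,180,400,260),6)"
```

```text
t: 24.9
ee_pos: [0.4407, -0.1623, 0.0108]
ee_rot: [-3.133, -0.033, 1.534]
contact_force: [-0.5, 2.2, 1.2]
opening: 0.0479
t 24.9 pos [ 0.4407 -0.1623  0.0108] rot [-3.133 -0.033  1.534] F [-0.5  2.2  1.2] open 0.0479
{'far': [1.6, -37.4], 'near': [3.9, 1.1], 'box': [2.2, -2.3], 'panel': [4.3, -11.8]}
t: 25.2
ee_pos: [0.4404, -0.1634, 0.0112]
ee_rot: [-3.133, -0.032, 1.536]
contact_force: [-1.3, 2.0, 2.8]
opening: 0.0452
t 25.2 pos [ 0.4404 -0.1634  0.0112] rot [-3.133 -0.032  1.536] F [-1.3  2.   2.8] open 0.0452
{'far': [1.9, -37.7], 'near': [3.9, 1.1], 'box': [2.2, -2.6], 'panel': [4.6, -12.5]}
```

View pics/t6.png

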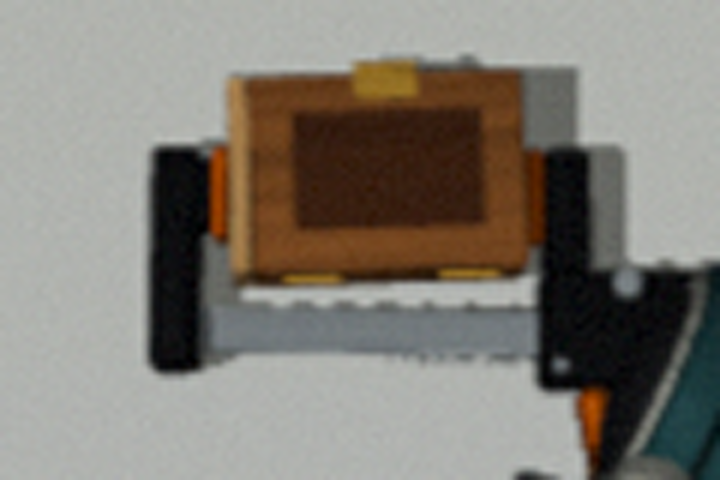

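The box has squared up with the clamp and is still sliding slightly toward the near pad at (537,195). I'll continue without shifting the tool sideways.

```bash
python3 -m jog '[[[0,0,0,0,0,0,0],[0,0,0,0,0,0,-0.08],[0,0,0,0,0,0,-0.08]]]' 20
python3 -c "
from h import *
st();track()"
python3 -m jog '[[[0.35,0,0.1,0,0.01,0,0.1],[0.3,0,0,0,0.008,0,0.25],[0.4,0,0,0,0.006,0,0.4],[0.3,0,0,0,0.005,0,0.52],[0,0,0,0,0,0,0.52],[-0.3,0,0,0,0,0,0.35],[-0.1,0,0,0,0,0,0.25],[0,0,0,0,0,0,0.25]]]' 20
python3 -c "
from h import *
st();track()"
```

```text
t: 25.68
ee_pos: [0.4399, -0.1657, 0.0119]
ee_rot: [-3.132, -0.028, 1.539]
contact_force: [-1.2, 3.7, 2.8]
opening: 0.0396
t 25.68 pos [ 0.4399 -0.1657  0.0119] rot [-3.132 -0.028  1.539] F [-1.2  3.7  2.8] open 0.0396
{'far': [3.2, -39.6], 'near': [3.8, 0.8], 'box': [2.8, -2.9], 'panel': [5.6, -12.5]}
t: 26.72
ee_pos: [0.4401, -0.1576, 0.012]
ee_rot: [-3.131, -0.055, 1.54]
contact_force: [0.6, -0.9, -0.5]
opening: 0.0536
t 26.73 pos [ 0.4401 -0.1576  0.012 ] rot [-3.131 -0.055  1.54 ] F [ 0.6 -0.9 -0.5] open 0.0536
{'far': [5.1, -38.1], 'near': [4.2, 0.5], 'box': [3.8, -3.3], 'panel': [6.9, -12.5]}
```

```bash
python3 -m jog '[[[-0.05,0,0,0,-0.03,0,0.18],[-0.05,0,0,0,-0.025,0,0.12],[0,0,0,0,0,0,0.12]]]' 20
python3 -c "
from h import *
st();track()"
python3 -m jog '[[[0,0,0,0,0,0,0.05],[0,0,0,0,0,0,0.05]]]' 20
python3 -c "
from h import *
st();track();save('top','t7.png',(280,180,400,260),6)"
```

```text
t: 27.15
ee_pos: [0.4396, -0.1596, 0.0115]
ee_rot: [-3.131, 0.003, 1.541]
contact_force: [-1.5, -2.9, 0.9]
opening: 0.0478
t 27.15 pos [ 0.4396 -0.1596  0.0115] rot [-3.131e+00  3.000e-03  1.541e+00] F [-1.5 -2.9  0.9] open 0.0478
{'far': [5.7, -38.4], 'near': [3.8, 0.8], 'box': [4.1, -3.0], 'panel': [7.2, -12.5]}
t: 27.45
ee_pos: [0.4393, -0.1607, 0.012]
ee_rot: [-3.13, 0.003, 1.542]
contact_force: [-1.5, -0.8, 0.0]
opening: 0.0454
t 27.45 pos [ 0.4393 -0.1607  0.012 ] rot [-3.130e+00  3.000e-03  1.542e+00] F [-1.5 -0.8  0. ] open 0.0454
{'far': [6.1, -39.0], 'near': [3.9, 1.1], 'box': [4.1, -3.0], 'panel': [7.8, -12.5]}
```

View pics/t7.png

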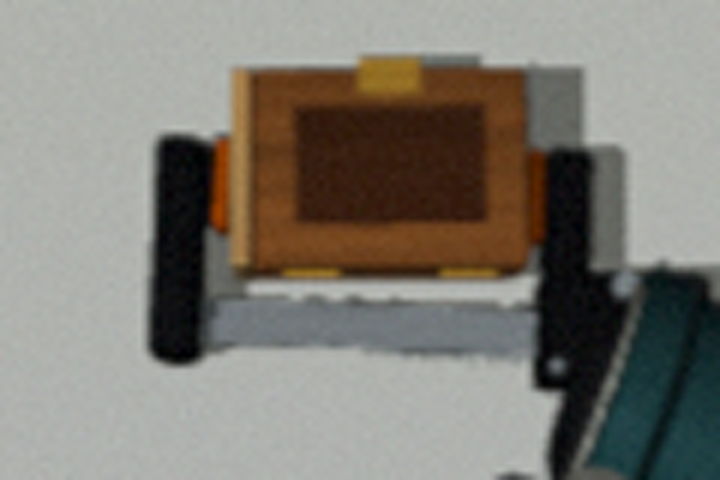

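```bash
python3 - <<'E'
from h import *
ref=np.load('ref.npy');cur=capture('top')
for n,im in(('ref',ref),('cur',cur)):
    b=cv2.cvtColor(im,cv2.COLOR_RGB2HSV).astype(int)
    for r in (208,210,212):
        a=im[r-1:r+2].mean(0)
        print(n,r,'R',a[288:326,0].astype(int).tolist());print('   B',a[288:326,2].astype(int).tolist())
T=cal('top')[2];print('cam',-T[:3,:3].T@T[:3,3])
for u in [305,306,318,319]:print(u,ray('top',[[u,211]],.038)[0],ray('top',[[u,211]],.054)[0])
E
```

```text
ref 208 R [178, 151, 88, 18, 11, 9, 13, 12, 9, 6, 18, 23, 24, 35, 123, 147, 98, 78, 98, 102, 103, 102, 100, 103, 149, 176, 176, 165, 163, 162, 123, 91, 91, 92, 95, 95, 96, 96]
   B [177, 151, 87, 20, 14, 11, 16, 13, 11, 7, 19, 25, 26, 19, 7, 0, 10, 63, 94, 99, 99, 99, 96, 100, 147, 175, 174, 132, 79, 71, 60, 77, 71, 35, 24, 24, 26, 26]
ref 210 R [177, 148, 80, 19, 13, 14, 13, 9, 8, 6, 11, 10, 8, 31, 125, 146, 95, 81, 99, 104, 103, 102, 98, 105, 148, 177, 177, 165, 160, 161, 125, 94, 93, 94, 103, 104, 106, 104]
   B [176, 146, 80, 21, 15, 18, 15, 12, 10, 8, 14, 13, 14, 8, 4, 0, 9, 69, 97, 100, 99, 97, 96, 101, 146, 175, 176, 134, 80, 70, 57, 77, 76, 39, 27, 26, 30, 27]
ref 212 R [175, 137, 59, 16, 8, 9, 13, 11, 7, 4, 11, 9, 6, 35, 127, 145, 92, 81, 99, 104, 102, 101, 100, 103, 148, 178, 177, 162, 158, 160, 131, 103, 91, 97, 110, 111, 110, 106]
   B [174, 135, 58, 18, 12, 13, 14, 14, 9, 7, 12, 13, 9, 8, 2, 0, 12, 71, 97, 100, 97, 98, 97, 100, 147, 176, 176, 136, 86, 71, 59, 80, 77, 43, 31, 29, 30, 27]
cur 208 R [176, 175, 176, 174, 176, 176, 175, 176, 177, 174, 174, 178, 175, 175, 176,
[... 631 characters left out ...]
27]
cur 212 R [174, 176, 175, 177, 175, 174, 176, 175, 176, 174, 175, 176, 177, 175, 174, 176, 174, 126, 41, 12, 13, 11, 14, 10, 8, 5, 13, 77, 135, 135, 137, 156, 158, 119, 89, 104, 108, 108]
   B [172, 174, 174, 175, 175, 172, 174, 174, 175, 173, 174, 175, 174, 174, 171, 174, 173, 124, 41, 14, 16, 14, 14, 12, 11, 6, 8, 4, 0, 8, 53, 73, 72, 51, 24, 24, 27, 27]
cam [ 0.40194719 -0.01217879  1.19984604]
305 [0.58264117 0.04394896 0.038     ] [0.5801528  0.04317602 0.054     ]
306 [0.58259881 0.04139836 0.038     ] [0.58011102 0.04066054 0.054     ]
318 [0.5820915  0.01079996 0.038     ] [0.5796107  0.01048352 0.054     ]
319 [0.58204931 0.00825092 0.038     ] [0.57956909 0.00796958 0.054     ]
```

Measuring edges from the arm's back to the board face gives about 32 mm now against 37–38 mm free. That puts pad compression at roughly 4–5 mm, about 16–20 N. The jaw-to-head distance gives about 3 mm, or 12 N. Both are well inside the window. I'll hold, check that everything is steady and check the hasp.

```bash
python3 -m jog '[[[0,0,0,0,0,0,0.05],[0,0,0,0,0,0,0.05],[0,0,0,0,0,0,0.05]]]' 20
python3 -c "
from h import *
st();track();save('scene','s3.png',(280,140,400,230),6)
for q in ['hasp_hinge','hasp_tip','panel_face','box']:
    print(q,[(np.round(r['point'],3).tolist(),round(r['score'],2)) for r in landmark_of('scene',q)[:3]])"
```

```text
t: 27.98
ee_pos: [0.4393, -0.1607, 0.012]
ee_rot: [-3.129, 0.003, 1.543]
contact_force: [-2.6, -2.9, 2.3]
opening: 0.0453
t 27.98 pos [ 0.4393 -0.1607  0.012 ] rot [-3.129e+00  3.000e-03  1.543e+00] F [-2.6 -2.9  2.3] open 0.0453
{'far': [6.1, -39.0], 'near': [3.9, 1.1], 'box': [4.1, -3.0], 'panel': [7.8, -12.5]}
hasp_hinge [([0.63, -0.058, 0.054], 0.86), ([0.748, -0.006, 0.054], 0.61), ([0.585, 0.01, 0.018], 0.43)]
hasp_tip [([0.789, 0.14, 0.001], 0.66), ([0.632, -0.052, 0.022], 0.45)]
panel_face [([0.585, 0.008, 0.03], 0.7), ([0.752, -0.09, 0.028], 0.47), ([0.633, -0.054, 0.021], 0.18)]
box [([0.784, -0.026, -0.003], 0.91), ([0.586, -0.058, -0.0], 0.63), ([0.447, 0.341, 0.004], 0.4)]
```

View pics/s3.png

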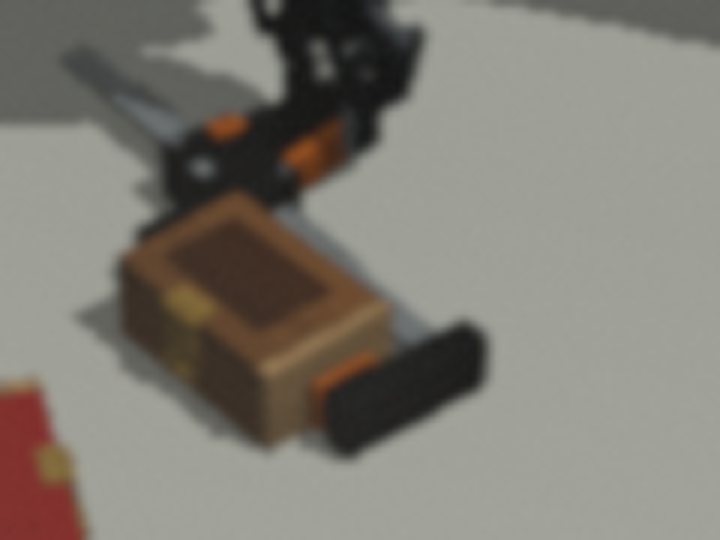

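In the picture the hasp is flat at (183,340), the board is flush, the pad at (345,385) presses on it, and the box is flat. Nothing moved during the hold, so I'm handing in.

```bash
python3 -c "
from bench import ticket
print(ticket.close_job())"
```

```text
the job is handed in; nothing more can be done
None
```

The job is handed in at about 28 s, and my last checks suggest every end condition was met. The hand-in reports no verdict.

I swung the hasp down over its stud with the shut gripper, to about 5 N of resistance. Then I pumped the trigger from the handle side, eight squeezes plus a partial one, until the far pad had pushed the end board home. The job ended with the trigger held about two-thirds squeezed (finger opening 45 mm, about 0.18 rad).

- **Hasp and board:** in the last pictures the hasp lies flat, the gap behind the end board is gone, and the box is flat. The board's outer face is about 66 mm from the box centre, against 67 mm when home.
- **Stillness:** nothing moved over the last 0.5 s of holding.
- **Clamping force:** my two estimates disagree. Edge measurements give 4–5 mm of pad compression (about 16–20 N), and the jaw-to-head distance gives about 3 mm (about 12 N). Both are within the 2.5–30 N limit.
- **Not measured:** I had no direct reading of near-pad or finger force. I inferred both from the box being held still at that clamping force.
- **Box and clamp shift:** they moved a few millimetres and turned slightly as they squared up to each other.
- **Other things on the vanity:** I never touched them, but I did not measure their positions again at the end.

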